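# Square a thick manual in the binding frame and clamp it

## Robot

A 7-joint arm with a two-finger parallel gripper is mounted at the origin on the work surface. World frame = base frame: x ahead of the robot, y to its left, z up, the work surface at z = 0. Lengths are in m, angles in rad, forces in N, time in s.
With the tool pointing down it reaches from about 0.4 to 0.85 m from the base axis. Payload 4.5 kg.
Tool frame: the origin (TCP) lies midway between the tips of the shut fingers; the grasp point (between the pads) lies 19 mm behind it; z points along the fingers, y is the line along which they close (so a half turn about z gives the same grasp; the last joint's range is limited). The gripper opens to 88 mm and grips with 3 to 60 N. Pads are 18 mm wide; open, the fingers measure 123 mm over their backs; the gripper's body (75 mm by 187 mm) begins 45 mm behind the grasp point.
Start: joints at [0.034, 0.689, -0.195, 1.565, 0.157, 0.902, -0.215], TCP at [0.625, 0, 0.239] pointing down, gripper open.
Joint ranges: [-3.01, 3.01], [-0.46, 2.08], [-1.47, 1.51], [0.13, 2.56], [-1, 4.14], [0.04, 2.09], [-2.66, 2.66]. Speed limits (rad/s): [2.57, 2.57, 3.14, 3.14, 3.14, 3.14, 3.14].

## Interface

Orientations are given as a unit quaternion [x, y, z, w].
In Python, from plant import sensors, eyes, finish_job gives the robot as it stands.
- The arm moves only by the tool send_rows, never from a script. Its argument "rows" is text: rows parted by semicolons, each of 4 numbers parted by spaces: the shift along the tool's x, y, z normalised to -1 to 1, where 1 is 30 cm, then the turn about the tool's z normalised to -1 to 1, where 1 is 2 pi rad. A call has 1 to 10 rows; each row is the pose to reach, as a shift and turn from the pose commanded when the call began, along the tool's axes at that moment, turning the shorter way round; what a row does not reach only later rows make up. A row lasts 1/12 s, in which the tool goes at most 41.7 mm and 7.16 degrees, less where a joint would pass 70% of its speed; a pose out of reach is approached as far as the arm can. A call with a number of a shift or a turn outside -1 to 1 is refused whole. A call with a gripper value outside its range is refused whole. "jaw" is the closure, from -1 (fully open) to 1 (shut), set as the call begins (left out, the last holds). The fingers move at their own pace and stop on an object; "force" is the grip in N (left out, the last holds). Time passes only in rows, so rows that repeat a pose let the fingers close. It gives the time, the measured TCP pose, the force, the opening and the grip force at its end, in the units of the state.
- sensors.get_state(): the state, without advancing time (a new reading comes with each control period).
- eyes.snapshot(name): name is "scene" or "side" or "wrist"; returns (picture, depth): 420x560x3 uint8, red, green, blue; 420x560 float32, m along the optical axis (not along the pixel's ray), 0 where there is no reading.
- eyes.calibration(name): a dict with "fov_y" (degrees; the focal length in pixels is half the picture's height over the tangent of half this angle, whatever the lens; pixels are square), "cx", "cy" (the principal point, pixels), "dist_coeffs" ([k1, k2, p1, p2, k3] as OpenCV has them; the pictures are not rectified), "world_from_camera" (4x4, takes a point from camera to world coordinates). Camera axes: x right, y down, z forward; pixel columns grow to the right and rows downward; lengths in m; the calibration is good to about 2 mm. A picture is of the moment at which its call begins: read the wrist's pose just before it. calibration takes no time and is no camera call; for the wrist camera it gives the pose at the moment of the call.
- finish_job(): hands the job in; it is judged then, once.
The state is a dict: "clock": time; "q": joint angles; "qd": joint speeds; "joint_torque": joint torques, N m; "tool_pos": TCP position; "eef_rot": TCP orientation; "contact_force": force on the tool from outside, world axes, zero at the start; "moment": the same for the moment, N m; "opening": opening from 0.0 (shut) to 1.0 (fully open); "finger_force": force on a finger pad.
Only numpy, scipy, OpenCV 4.12 (cv2) and the standard library are available. Lean on these libraries where they do the work, as an engineer would, in place of code of your own. Each camera call takes 0.05 s, during which the arm holds its last target. There are 200 camera calls.

## Task

Push the thick manual across the desk, keeping it flat on the desk and without turning it round, into the corner of the aluminium binding frame, so that its spine lies flush along the side fence and its far end is pressed snugly against the flat shoe of the dark steel back gauge. The gauge is already set and held only by friction: feel for the shoe and do not shove it out of place. Then, with the manual square in the corner, fold the clamp bar over by its handle pin until it rests down on the manual, and leave the other things on the desk where they are.

Things in the scene. Friction and masses are not known exactly. Their poses are not given: they have to be found in the camera images.
- manual: thick closed manual lying flat, grey cloth cover, page edges showing, 150 mm (its x) x 110 mm (its y) x 45 mm tall, 0.37 to 0.65 kg, too wide to grasp flat; origin centre of underside. Spine: its +y side; far end: its +x face. Starts turned up to about 0.4 rad. Sliding it on the desk takes about 2 to 5 N (more at a jerk), not known beforehand.
- manual_end (a point): point in the middle of the manual's +x end face, 20 mm above its underside
- frame: fixed aluminium L-shaped binding frame on the desk, no floor, open towards the robot and its own -y side; yaw within 0.15 rad. Origin on the desk, on the fence's inner face line; x along the fence, away from the robot. Side fence: inner face y = 0, 20 mm thick, 35 mm tall, x = -200 to 140 mm. Far beam 35 mm tall at x = 160 to 180. With the spine flush the manual's origin is at y = -55 mm.
- gauge: back gauge: dark steel bar across the frame, 100 mm wide, 16 mm thick, 38 mm tall (screw heads to 48 mm), centred at frame y = -56 mm, with a flat shoe (80 mm wide, 34 mm tall) on two studs in front. It slides along frame x, held by friction alone: it slips at about 14 N. Contact is felt as a rise of force above that of sliding the manual. Origin: foot of the bar's front face; axes as the frame's.
- gauge_face (a point): middle of the front face (looks to frame -x) of the gauge's bar, 20 mm above the desk; between frame x = 85 and 115 mm. The shoe that the manual must meet is screwed out in front of this face by an amount that is not measured: its front stands 11 to 28 mm nearer the robot, so find it by touch. The shoe itself does not give before the gauge slips.
- clamp (a joint): hinge of the clamp bar, rad: 0 = bar level across the manual towards frame -y, 1.57 = upright; starts at 1.8 to 2.1, leaning back outside the fence; hinge friction 0.22 N m nearly holds the bar anywhere. Bar 24 mm wide, 16 mm thick, 0.3 kg; a rubber foot below it, 75 to 115 mm from the hinge, meets the manual's top at about -0.01. Stops at -0.06 and 2.2.
- clamp_hinge (a point): point on the clamp's hinge axis (which runs along frame x), at frame (20, 35, 65) mm, between two cheeks 80 mm tall outside the fence (frame x -10 to 50, y 21 to 49 mm)
- clamp_pin (a point): middle of the clamp's handle pin: black, round, 18 mm in diameter, along frame x, at the bar's free end, projecting 53 mm from the bar's side towards frame -x (this point is 28 mm from the bar's side). At clamp angle a: frame x = -20, y = 35 - 205 cos a, z = 65 + 205 sin a mm. Pinch it from above, fingers closing along frame y; it turns between the pads.
- catalogue: slim bound catalogue lying flat, 130 x 95 x 20 mm, same grey cloth cover as the manual; origin centre of underside; x along its length. Bystander.
- pen_cup: aluminium pen cup, 72 mm across, 100 mm tall, pens up to 155 mm; origin centre of underside. Bystander.
- stapler: black desk stapler, 140 x 36 x 52 mm, long along its x; origin centre of underside. Bystander.
- calculator: flat grey desk calculator, 130 (x) x 85 x 18 mm; origin centre of underside. Bystander.
- mug: white mug, 80 mm across, 92 mm tall, handle towards its +y; origin centre of underside. Bystander.
- tape_dispenser: black desk tape dispenser, 130 (x) x 55 x 84 mm; origin centre of underside. Bystander.
There are look-alikes about, which are no part of the job. What is shaped like the manual but turquoise is not meant.

How it is judged:
On the way, in this order (a step that is already met when the one before it is completed fails the run):
1. with the clamp bar still up, the manual's far end is felt pressing on the back gauge (over 1.5 N) (contact force between manual and gauge above 1.5 N and value of joint clamp above 1 rad), for 0.1 s.
2. the clamp bar is folded down on the manual, which lies flush against fence and gauge (y of manual in the frame of frame above -0.058 m and angle between the x axis of manual and the x axis of frame, either way round below 0.025 rad and x of manual_end in the frame of gauge_face between -0.03 and -0.009 m and distance of gauge_face from where it was at the start of the episode below 0.002 m and value of joint clamp below 0.04 rad), for 0.2 s.
At the end, for the whole second after the job is handed in: The manual lies flat at rest, spine within 3 mm of the fence and parallel within 0.025 rad, its far end, already felt on the shoe, 9 to 30 mm in front of the gauge bar, the gauge less than 2 mm from its setting, and the clamp bar down on the manual (-0.045 to 0.04 rad) (all of step 2 and value of joint clamp above -0.045 rad and linear speed of manual below 0.01 m/s and angle between manual's own z axis and vertical below 0.03 rad); the robot touches nothing.
It fails at once if the back gauge is shoved more than 2 mm from its setting (distance of gauge_face from where it was at the start of the episode above 0.002 m).
It fails at once if the manual is lifted or tipped off the desk (height (world z) of manual above 0.02 m or angle between manual's own z axis and vertical above 0.35 rad).
It fails at once if another thing on the desk is shifted by more than 25 mm or knocked over (distance of any of catalogue, pen_cup, stapler, calculator, mug, tape_dispenser from where it was at the start of the episode above 0.025 m or angle between any of catalogue, pen_cup, stapler, calculator, mug, tape_dispenser's own z axis and vertical above 0.4 rad).
It also fails if it takes over 72 s, if anything falls off the work surface, if the arm or the gripper's body presses on something with over 40 N, if the wrist force passes 120 N, or if a joint passes its speed limit or range.

## Working session

There is one attempt and no reset: what is moved stays moved. The work goes in short steps, Python scripts to look and compute and a tool call to move; the robot and the scene stay as the last step left them, time stands still between calls to the robot, and variables do not carry over. Pictures are saved under pics/ and viewed, at most 10 in all, crops included, and the job is handed in when it is done.

Besides the shell and the picture viewer there is one more tool, called after "Request:" in YAML: its name, and indented under it one key for each argument. send_rows: Moves the arm, as the interface text tells. Scaled input: -1 to 1 covers 30 cm each way for a shift and 2 pi rad each way for a turn. Its arguments: {"type":"object","properties":{"rows":{"type":"string"},"jaw":{"type":"number"},"force":{"type":"number"}},"required":["rows"]}

```bash
mkdir -p pics; ls; python3 - <<'E'
from plant import sensors, eyes
import cv2,numpy as np
s=sensors.get_state();print(s)
for n in("scene","side"):
    p,d=eyes.snapshot(n);c=eyes.calibration(n);print(n,c)
    cv2.imwrite(f"pics/{n}.png",p[:,:,::-1]);np.savez(f"{n}.npz",p=p,d=d,**{k:np.array(v) for k,v in c.items()})
E
```

```text
pics
{'clock': 0.0, 'q': array([ 0.03378043,  0.68996397, -0.19451295,  1.56634613,  0.15733716,
        0.90252953, -0.21508968]), 'qd': array([9.00969251e-04, 9.02550083e-04, 4.64869078e-05, 2.68394996e-04,
       5.38111011e-04, 1.74226871e-05, 3.20389636e-04]), 'joint_torque': array([ 3.38560185e-04, -5.27571630e+01, -1.26686912e+00, -1.53434461e+01,
       -5.26333472e-02,  6.56995355e-03,  1.65937727e-04]), 'tool_pos': array([ 6.24358617e-01, -4.99346001e-05,  2.37921966e-01]), 'eef_rot': array([ 7.07058108e-01,  7.07154845e-01, -7.12054630e-04, -5.91431871e-04]), 'contact_force': array([-0.82580198,  0.37088642,  0.76229838]), 'moment': array([ 0.02557642,  0.01813307, -0.00730293]), 'finger_force': 0.0, 'opening': 0.9958705448831298}
scene {'fov_y': 43.32549491087089, 'cx': 278.85587978439116, 'cy': 207.1860083207117, 'dist_coeffs': array([-0.10066467,  0.        ,  0.        ,  0.        ,  0.        ]), 'world_from_camera': array([[ 0.37326361,  0.64666661, -0.66520416,  1.6050489 ],
       [ 0.9277231 , -0.25861067,  0.26916607, -0.50701725],
       [ 0.00203182, -0.71759516, -0.69645751,  1.21233606],
       [ 0.        ,  0.        ,  0.        ,  1.        ]])}
side {'fov_y': 57.53713288143201, 'cx': 276.82413166999464, 'cy': 209.60226711387418, 'dist_coeffs': array([-0.08237675,  0.        ,  0.        ,  0.        ,  0.        ]), 'world_from_camera': array([[ 0.97994781, -0.14369328,  0.13803814,  0.4028674 ],
       [-0.19787466, -0.62041773,  0.75889884, -0.83366398],
       [-0.02340735, -0.77099551, -0.63641026,  0.7184797 ],
       [ 0.        ,  0.        ,  0.        ,  1.        ]])}
```

View pics/scene.png

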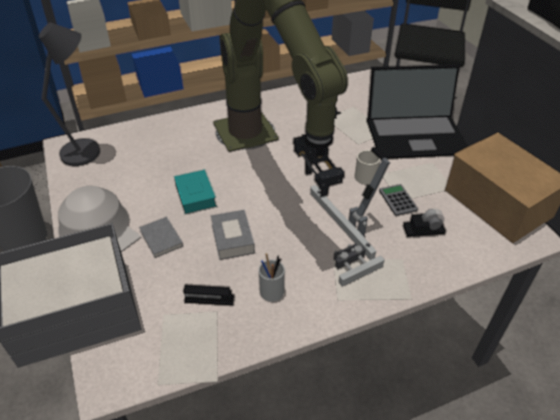

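View pics/side.png

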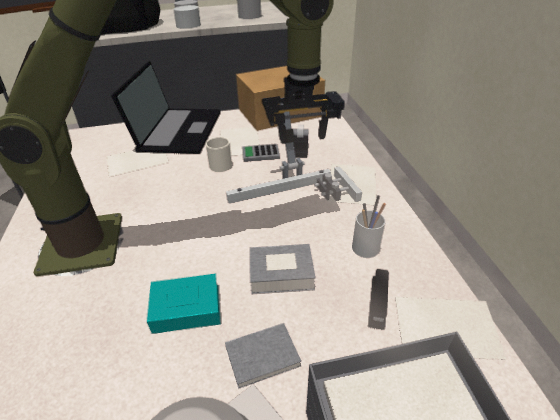

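The scene view shows the grey label-bearing manual at about (232,233), with the slim grey catalogue at (161,236). The turquoise decoy is at (195,190), the frame runs (315,190)–(380,270), and the clamp leans back near (375,185). In the side view the manual is at (281,268), the catalogue at (262,353) and the decoy at (185,302).

Candidates: of the block at (232,233), the slim one at (161,236) and the turquoise one at (195,190), the first fits because it is grey and thick. I'll confirm that with a crop and measure its height.

```bash
cat > h.py <<'E'
import numpy as np,cv2
def load(n): return dict(np.load(n+".npz"))
def K(c):
    f=210/np.tan(np.radians(float(c['fov_y']))/2); return np.array([[f,0,float(c['cx'])],[0,f,float(c['cy'])],[0,0,1.]])
def rays(uv,c):
    u=cv2.undistortPoints(np.asarray(uv,float).reshape(-1,1,2),K(c),c['dist_coeffs']).reshape(-1,2)
    return np.c_[u,np.ones(len(u))]
def cloud(c):
    v,u=np.mgrid[:420,:560]; r=rays(np.c_[u.ravel(),v.ravel()],c)*c['d'].reshape(-1,1)
    T=c['world_from_camera']; return (r@T[:3,:3].T+T[:3,3]).reshape(420,560,3)
def plane(uv,c,z):
    T=c['world_from_camera']; r=rays(uv,c)@T[:3,:3].T; o=T[:3,3]; return o+r*((z-o[2])/r[:,2:])
def rect(P):
    (x,y),(w,h),a=cv2.minAreaRect(P[:,:2].astype(np.float32)); return np.round([x,y,w,h,a],4)
E
python3 - <<'E'
from h import *
for n in("scene","side"):
    c=load(n);W=cloud(c);ok=c['d']>0
    r=(232,233) if n=="scene" else (281,268)
    print(n,'desk z',np.median(W[...,2][ok&(abs(W[...,2])<.015)]))
    X,Y,Z=W[...,0],W[...,1],W[...,2]
    m=(ok&(Z>.032)&(Z<.058)&(X>.3)&(X<1.0)&(abs(Y)<.5)).astype(np.uint8)
    k,l,st,ce=cv2.connectedComponentsWithStats(m)
    for i in range(1,k):
        if st[i,4]>60: P=W[l==i];print(ce[i].round(),st[i,4],'z',np.median(P[:,2]).round(4),rect(P))
    m=ok&(Z>.1)&(X>.5)&(X<.8)&(Y>0.0)&(Y<.4)
a=cv2.imread('pics/scene.png')[170:300,130:400];b=cv2.imread('pics/side.png')[140:300,215:400]
cv2.imwrite('pics/crop.png',np.hstack([cv2.resize(a,(400,400*130//270*1),interpolation=2),cv2.copyMakeBorder(cv2.resize(b,(400,346)),0,0,0,0,0)[:400*130//270]]) if 0 else np.vstack([cv2.resize(a,(600,289),interpolation=2),cv2.copyMakeBorder(cv2.resize(b,(347,300),interpolation=2),0,0,0,253,0)]))
E
```

```text
scene desk z -0.0009162061672038924
[368. 160.] 74 z 0.048 [3.90700e-01 3.19500e-01 5.56000e-02 2.00000e-02 5.67803e+01]
[364. 173.] 125 z 0.0459 [4.35500e-01 2.78000e-01 7.56000e-02 3.53000e-02 4.05956e+01]
[197. 195.] 506 z 0.0431 [ 3.36000e-01 -2.81500e-01  1.09200e-01  7.07000e-02  8.97764e+01]
[351. 236.] 521 z 0.0361 [ 0.641   0.114   0.1267  0.2829 73.8559]
[231. 231.] 1362 z 0.0433 [ 0.5202 -0.2257  0.1109  0.1622 82.4365]
[423. 223.] 339 z 0.0499 [7.23000e-01 3.49800e-01 1.03000e-01 6.12000e-02 6.69435e+01]
[361. 267.] 261 z 0.0353 [0.7971 0.078  0.0237 0.1517 8.1737]
[271. 290.] 142 z 0.0445 [ 7.78500e-01 -1.95500e-01  6.66000e-02  2.92000e-02  6.77666e+01]
[208. 290.] 553 z 0.0502 [ 7.18700e-01 -3.58500e-01  1.33700e-01  3.65000e-02  6.41201e+01]
side desk z 0.0004746194306340934
[300. 140.] 176 z 0.053 [7.07300e-01 3.30600e-01 6.15000e-02 4.93000e-02 7.25751e+01]
[219. 159.] 149 z 0.0452 [4.15000e-01 2.78800e-01 4.13000e-02 7.63000e-02 8.94002e+01]
[290. 181.] 702 z 0.036 [ 0.5954  0.1133  0.1277  0.3407 78.931 ]
[348. 180.] 195 z 0.0352 [0.7936 0.0792 0.022  0.1517 7.534 ]
[366. 243.] 216 z 0.0452 [ 7.43000e-01 -1.99800e-01  3.61000e-02  7.28000e-02  5.58438e+01]
[280. 264.] 2354 z 0.0453 [ 0.5189 -0.2232  0.1137  0.1502 81.903 ]
[380. 295.] 704 z 0.0518 [ 7.13100e-01 -3.61800e-01  1.27800e-01  3.12000e-02  6.49709e+01]
[203. 296.] 1225 z 0.0452 [ 3.3010e-01 -2.7930e-01  1.1350e-01  6.5100e-02  8.7478e+01]
```

View pics/crop.png

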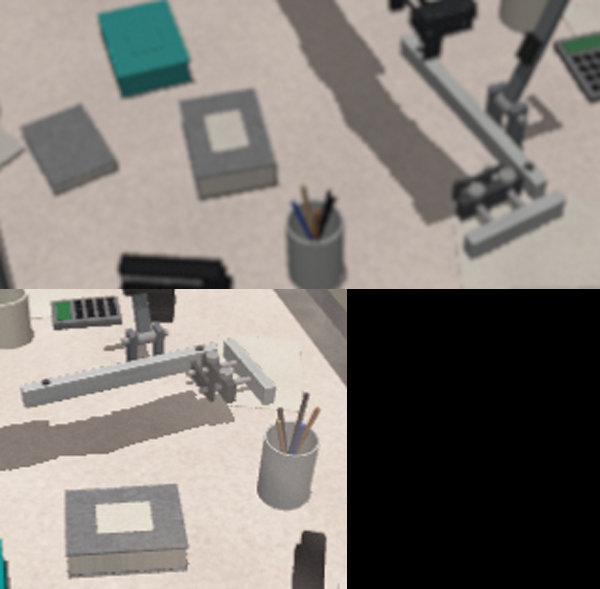

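The crop confirms it: the thick grey manual with a label and visible page edges is at scene (232,233), with its pages towards the far end and −y. The slim catalogue and the turquoise book are ruled out. Next I'll measure the frame, the gauge and the clamp.

```bash
python3 - <<'E'
from h import *
from plant import eyes
c0=eyes.calibration("wrist");p,d=eyes.snapshot("wrist")
np.savez("wrist.npz",p=p,d=d,**{k:np.array(v) for k,v in c0.items()});cv2.imwrite("pics/w1.png",p[:,:,::-1])
print(c0['world_from_camera'].round(3))
def fit(P):
    vx,vy,x,y=cv2.fitLine(P[:,:2].astype(np.float32),cv2.DIST_HUBER,0,.002,.01).ravel(); a=np.arctan2(vy,vx); return a,x,y
for n in("side","scene","wrist"):
    c=load(n);W=cloud(c);ok=c['d']>0;X,Y,Z=W[...,0],W[...,1],W[...,2]
    # fence top
    t=ok&(abs(Z-.035)<.005)&(X>.42)&(X<.72)&(Y>.04)&(Y<.17)
    P=W[t]
    if len(P)<30: print(n,len(P));continue
    a,x,y=fit(P); print(n,'fence top',len(P),a.round(4),np.round([x,y],4), 'y at .5,.7',[round(float(y+np.tan(a)*(q-x)),4) for q in(.5,.7)])
    if n=="side":
        s=ok&(Z>.008)&(Z<.028)&(X>.46)&(X<.68)&(Y>.03)&(Y<.17);P=W[s];a,x,y=fit(P);print(' inner',len(P),a.round(4),[round(float(y+np.tan(a)*(q-x)),4) for q in(.5,.7)])
    # far beam
    t=ok&(abs(Z-.035)<.005)&(X>.765)&(X<.83)&(Y>-.02)&(Y<.16);P=W[t]
    if len(P)>20: print(' beam',rect(P))
E
```

```text
[[ 1.    -0.    -0.003  0.624]
 [-0.001 -0.965 -0.264  0.069]
 [-0.003  0.264 -0.965  0.384]
 [ 0.     0.     0.     1.   ]]
side fence top 549 0.1251 [0.5834 0.1125] y at .5,.7 [0.102, 0.1271]
 inner 363 0.1356 [0.0958, 0.1231]
 beam [0.7932 0.0791 0.0222 0.1519 8.1371]
scene fence top 419 0.1539 [0.6111 0.1157] y at .5,.7 [0.0984, 0.1295]
 beam [0.7965 0.0779 0.025  0.1517 8.2963]
wrist fence top 6388 0.125 [0.5917 0.1183] y at .5,.7 [0.1067, 0.1319]
 beam [0.7928 0.0814 0.0223 0.1492 8.0275]
```

View pics/w1.png

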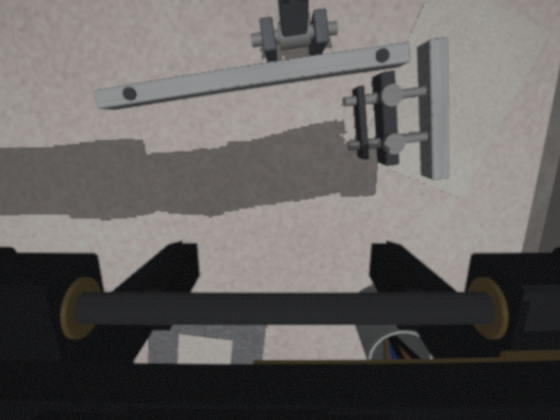

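The wrist view shows the fence from (95,98) to (410,55) and the far beam at (437,110). The gauge bar is at (387,118), the shoe at (361,122) and the hinge at (293,38).

```bash
python3 - <<'E'
from h import *
c=load("wrist");W=cloud(c);d=c['d'];Z=W[...,2]
hsv=cv2.cvtColor(c['p'],cv2.COLOR_RGB2HSV)
print('desk',np.median(Z[150:210,150:330]))
# fence top rect
m=np.zeros((420,560),np.uint8);m[35:110,90:415]=1
m&=((abs(Z-.035)<.006)&(d>0)).astype(np.uint8);m=cv2.morphologyEx(m,cv2.MORPH_OPEN,np.ones((5,5)))
k,l,st,ce=cv2.connectedComponentsWithStats(m)
i=1+np.argmax(st[1:,4]);P=W[l==i];r=rect(P);print('fence',r,'z',np.median(P[:,2]))
(x,y,w,h,a)=r
yaw=np.radians(a if w>h else a-90);print('yaw',yaw)
box=cv2.boxPoints(((float(x),float(y)),(float(w),float(h)),float(a)));print(box.round(4))
# beam
m=np.zeros((420,560),np.uint8);m[35:190,415:460]=1;m&=((abs(Z-.035)<.006)&(d>0)).astype(np.uint8)
m=cv2.morphologyEx(m,cv2.MORPH_OPEN,np.ones((5,5)));k,l,st,ce=cv2.connectedComponentsWithStats(m);i=1+np.argmax(st[1:,4]);print('beam',rect(W[l==i]))
ex=np.array([np.cos(yaw),np.sin(yaw)]);ey=np.array([-ex[1],ex[0]])
# frame origin: inner edge line, start at x=-200, end 140
S=(P[:,:2]-[x,y])@np.c_[ex,ey]
cen=np.array([x,y]); lo,hi=np.percentile(S[:,0],[.3,99.7]); n0,n1=np.percentile(S[:,1],[1,99]);print('len',lo,hi,'wid',n0,n1)
O=cen+ex*((lo+hi)/2+.030)+ey*((n0+n1)/2-.010);print('origin',O)
np.savez('frame.npz',O=O,yaw=yaw)
# gauge/shoe in frame coordinates, profile of dark things
F=np.concatenate([((W[...,:2]-O)@np.c_[ex,ey]),Z[...,None]],-1)
s=(F[...,0]>.03)&(F[...,0]<.15)&(F[...,1]>-.11)&(F[...,1]<-.005)&(d>0)
for yb in(-.075,-.065,-.055,-.045,-.035):
    q=s&(abs(F[...,1]-yb)<.003)&(Z>.015)
    xs=F[q][:,0]*1e3;hist=np.histogram(xs,np.arange(50,140,4));zz=[int(np.max(F[q][(xs>=b)&(xs<b+4)][:,2]*1e3)) if ((xs>=b)&(xs<b+4)).any() else 0 for b in hist[1][:-1]]
    print(yb,list(zip(hist[1].astype(int),zz)))
# clamp angle from scene+side: points beyond
for n in("scene","side"):
    c=load(n);W=cloud(c);F=np.concatenate([((W[...,:2]-O)@np.c_[ex,ey]),W[...,2:]],-1)
    q=(c['d']>0)&(F[...,0]>-.06)&(F[...,0]<.04)&(F[...,1]>.03)&(F[...,1]<.18)&(F[...,2]>.1)&(F[...,2]<.29)
    P=F[q]
    if len(P)>10: print(n,len(P),np.median(np.arctan2(P[:,2]-.065,-(P[:,1]-.035))), 'pin side',P[P[:,0]<-.0].mean(0) if (P[:,0]<0).any() else None, (P[:,0]<-.0).sum(), 'r max',np.hypot(P[:,2]-.065,P[:,1]-.035).max())
    # manual in frame
E
```

```text
desk 0.0002315361315872455
fence [0.5857 0.1186 0.339  0.0218 8.0098] z 0.03515652125362925
yaw 0.13979738242624182
[[0.4163 0.1058]
 [0.4194 0.0842]
 [0.7551 0.1314]
 [0.752  0.153 ]]
beam [0.7929 0.0814 0.022  0.1492 7.8993]
len -0.16810043401284058 0.16755753079843763 wid -0.010570606093355703 0.009523397313322884
origin [0.61660491 0.11232151]
-0.075 [(np.int64(50), 0), (np.int64(54), 0), (np.int64(58), 0), (np.int64(62), 0), (np.int64(66), 22), (np.int64(70), 24), (np.int64(74), 25), (np.int64(78), 31), (np.int64(82), 35), (np.int64(86), 35), (np.int64(90), 25), (np.int64(94), 25), (np.int64(98), 25), (np.int64(102), 49), (np.int64(106), 48), (np.int64(110), 49), (np.int64(114), 49), (np.int64(118), 49), (np.int64(122), 48), (np.int64(126), 0), (np.int64(130), 24), (np.int64(134), 24)]
-0.065 [(np.int64(50), 0), (np.int64(54), 0), (np.int64(58), 0), (np.int64(62), 0), (np.int64(66), 0), (np.int64(70), 0), (np.int64(74), 0), (np.int64(78), 30), (np.int64(82), 35), (np.int64(86), 35), (np.int64(90), 32), (np.int64(94), 0), (np.int64(98), 0), (np.int64(102), 24), (np.int64(106), 39
[... 990 characters left out ...]
 (np.int64(130), 0), (np.int64(134), 0)]
-0.035 [(np.int64(50), 0), (np.int64(54), 0), (np.int64(58), 0), (np.int64(62), 0), (np.int64(66), 19), (np.int64(70), 24), (np.int64(74), 25), (np.int64(78), 25), (np.int64(82), 35), (np.int64(86), 35), (np.int64(90), 33), (np.int64(94), 25), (np.int64(98), 25), (np.int64(102), 48), (np.int64(106), 49), (np.int64(110), 49), (np.int64(114), 49), (np.int64(118), 49), (np.int64(122), 48), (np.int64(126), 0), (np.int64(130), 23), (np.int64(134), 25)]
scene 618 1.8840643190833242 pin side [-0.01963972  0.10288225  0.25895942] 69 r max 0.2132687369256585
side 317 1.8000174876476782 pin side [-0.02160438  0.10917107  0.26032193] 12 r max 0.21369333883502917
```

```bash
cat > mv.py <<'E'
import numpy as np,sys
# commanded pose cur=(x,y,z,yaw); tool x=ey', tool y=ex', z down at yaw 0
O=np.array([.6170,.1122]);YAW=.1395
R=lambda a:np.array([[np.cos(a),-np.sin(a)],[np.sin(a),np.cos(a)]])
def fr(x,y): return O+R(YAW)@[x,y]           # frame -> world
def inv(p): return R(-YAW)@(np.asarray(p)[:2]-O)
def row(cur,tgt):
    d=R(-cur[3])@(np.array(tgt[:2])-cur[:2]); return [round(float(v),3) for v in(d[1]/.3,d[0]/.3,(cur[2]-tgt[2])/.3,-(tgt[3]-cur[3])/(2*np.pi))]
def app(cur,r):
    p=R(cur[3])@[r[1]*.3,r[0]*.3]; return [cur[0]+p[0],cur[1]+p[1],cur[2]-r[2]*.3,cur[3]-r[3]*2*np.pi]
E
python3 - <<'E'
from h import *
from mv import *
for n in("side","scene"):
    c=load(n);W=cloud(c);X,Y,Z=W[...,0],W[...,1],W[...,2]
    m=((c['d']>0)&(Z>.013)&(Z<.027)&(X>.3)&(X<.65)&(Y<-.3)&(Y>-.6)).astype(np.uint8)
    k,l,st,ce=cv2.connectedComponentsWithStats(m);i=1+np.argmax(st[1:,4]);print(n,'cat',rect(W[l==i]),st[i,4])
cur=[.625,0,.239,0]
yw=-.141;man=np.array([.5192,-.224])
t1=man+R(yw)@[0,-.088];print(t1,inv(man))
print(row(cur,[*t1,.12,yw]),row(cur,[*t1,.014,yw]))
E
```

```text
side cat [ 0.437  -0.4299  0.1302  0.0972  9.0527] 2856
scene cat [ 0.4404 -0.4328  0.1389  0.097   8.801 ] 929
[ 0.50683307 -0.31112668] [-0.14359787 -0.31933514]
[-1.037, -0.394, 0.397, 0.022] [-1.037, -0.394, 0.75, 0.022]
```

Request:
send_rows:
  rows: "-1 -0.394 0.35 0.022;-1 -0.394 0.35 0.022;-1 -0.394 0.35 0.022;-1 -0.394 0.35 0.022;-1 -0.394 0.35 0.022;-1 -0.394 0.35 0.022;-1 -0.394 0.35 0.022;-1 -0.394 0.35 0.022;-1 -0.394 0.35 0.022;-1 -0.394 0.35 0.022"
  jaw: -1

```text
clock: 0.98
tool_pos: [0.5036, -0.3041, 0.1323]
eef_rot: [0.757, 0.654, -0.002, -0.001]
contact_force: [0.3, 0.5, -0.3]
opening: 0.999
finger_force: 0.0
```

Request:
send_rows:
  rows: "-0.038 0.005 0.1 0;-0.038 0.005 0.24 0;-0.038 0.005 0.4 0;-0.038 0.005 0.4 0;-0.038 0.005 0.4 0;-0.038 0.005 0.4 0"

```text
clock: 1.48
tool_pos: [0.5083, -0.3105, 0.015]
eef_rot: [0.754, 0.657, 0.001, 0.0]
contact_force: [0.0, 0.9, 0.6]
opening: 0.998
finger_force: 0.0
```

```bash
python3 - <<'E'
from h import *
from mv import *
from plant import sensors,eyes
s=sensors.get_state();print(s['tool_pos'],s['contact_force'])
c=[.625,0,.239,0]
c=app(c,[-1,-.394,.35,.022]);c=app(c,[-.038,.005,.4,0]);print(c)
# push rows: along frame y, turning to frame yaw; manual centre = tool + R(yaw)[0,.064]
man=inv(c)+R(c[3]-YAW)@[0,.064];print('man',man,inv(c))
import sys
for y,dy in((-.29,-.2),(-.25,-.1),(-.2,0),(-.16,0),(-.12,0),(-.1,0)):
    yaw=YAW+dy;p=fr(-.143,y)-R(yaw)@[0,.064]
    print(y,row(c,[*p,.014,yaw]))
E
```

```text
[ 0.50825428 -0.31045447  0.01500645] [0.04402775 0.88683172 0.57423411]
[np.float64(0.5067148828247401), np.float64(-0.31149794568896877), 0.014000000000000012, -0.13823007675795088]
man [-0.15058102 -0.34269953] [-0.16812812 -0.40424707]
-0.29 [0.177, -0.007, 0.0, -0.012]
-0.25 [0.307, -0.023, 0.0, -0.028]
-0.2 [0.473, -0.048, 0.0, -0.044]
-0.16 [0.601, -0.084, 0.0, -0.044]
-0.12 [0.729, -0.121, 0.0, -0.044]
-0.1 [0.793, -0.139, 0.0, -0.044]
```

Request:
send_rows:
  rows: "0.03 0 0 0;0.05 0 0 0;0.065 0 0 0;0.08 0 0 0;0.095 0 0 -0.002;0.11 -0.002 0 -0.004;0.125 -0.003 0 -0.006;0.142 -0.005 0 -0.008;0.16 -0.006 0 -0.01;0.177 -0.007 0 -0.012"

```text
clock: 2.32
tool_pos: [0.5136, -0.2619, 0.0153]
eef_rot: [0.73, 0.684, -0.0, 0.003]
contact_force: [0.4, -6.3, 4.0]
opening: 1.003
finger_force: 3.1
```

Request:
send_rows:
  rows: "0.018 0 0 -0.002;0.036 0 0 -0.004;0.054 0 0 -0.006;0.072 0 0 -0.009;0.09 0 0 -0.012;0.108 0 0 -0.014;0.126 0 0 -0.016;0.144 0 0 -0.018;0.162 0 0 -0.02;0.18 0 0 -0.022"

```text
clock: 3.15
tool_pos: [0.5169, -0.208, 0.0152]
eef_rot: [0.681, 0.733, -0.0, 0.003]
contact_force: [1.1, -6.2, 5.2]
opening: 1.001
finger_force: 3.2
```

```bash
python3 - <<'E'
from h import *
from mv import *
from plant import sensors,eyes
s=sensors.get_state();print(s['tool_pos'],s['contact_force'])
n="side";p,d=eyes.snapshot(n);c=eyes.calibration(n);np.savez("s2.npz",p=p,d=d,**{k:np.array(v) for k,v in c.items()});cv2.imwrite("pics/s2.png",p[:,:,::-1])
c=[.5067149,-.3114979,.014,-.13823]
c=app(c,[.177,-.007,0,-.012]);c=app(c,[.18,0,0,-.022]);print(c,inv(c),c[3]-YAW)
E
```

```text
[ 0.51693859 -0.20803159  0.01523699] [ 1.13103991 -6.21171916  5.20989413]
[np.float64(0.5153422753000438), np.float64(-0.20472159468772344), 0.014, 0.07539830044410592] [-0.1447375 -0.2997076] -0.06410169955589409
```

View pics/s2.png

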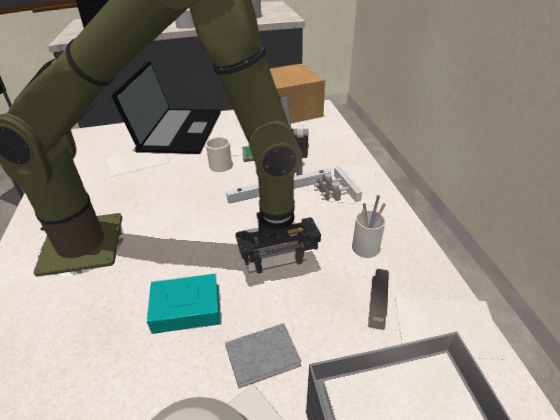

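The manual (267,255) is following the two fingers squarely, and the pen cup at (368,232) is clear. I'll keep pushing along frame y.

```bash
python3 - <<'E'
from mv import *
c=[.5153423,-.2047216,.014,.0753983]
for y in(-.27,-.22,-.175,-.14,-.13):
    p=fr(-.1447,y);print(y,row(c,[*p,.014,YAW]))
E
```

```text
-0.27 [0.099, -0.006, 0.0, -0.01]
-0.22 [0.265, -0.017, 0.0, -0.01]
-0.175 [0.415, -0.027, 0.0, -0.01]
-0.14 [0.531, -0.034, 0.0, -0.01]
-0.13 [0.565, -0.036, 0.0, -0.01]
```

Request:
send_rows:
  rows: "0.026 -0.001 0 -0.002;0.053 -0.003 0 -0.004;0.08 -0.005 0 -0.006;0.106 -0.007 0 -0.008;0.133 -0.009 0 -0.0102;0.16 -0.01 0 -0.0102;0.186 -0.012 0 -0.0102;0.213 -0.014 0 -0.0102;0.24 -0.016 0 -0.0102;0.265 -0.017 0 -0.0102"

```text
clock: 4.03
tool_pos: [0.5055, -0.1285, 0.0149]
eef_rot: [0.657, 0.754, -0.0, 0.003]
contact_force: [1.3, -7.1, 6.1]
opening: 1.003
finger_force: 3.7
```

Request:
send_rows:
  rows: "0.027 0 0 0;0.054 0 0 0;0.081 0 0 0;0.108 0 0 0;0.135 0 0 0;0.162 0 0 0;0.188 0 0 0;0.214 0 0 0;0.24 0 0 0;0.26 0 0 0"

```text
clock: 4.87
tool_pos: [0.4943, -0.0508, 0.0147]
eef_rot: [0.657, 0.754, -0.001, 0.002]
contact_force: [1.4, -6.1, 5.5]
opening: 0.999
finger_force: 3.6
```

```bash
python3 - <<'E'
from h import *
from mv import *
from plant import sensors,eyes
s=sensors.get_state();print(s['tool_pos'],s['contact_force'],inv(s['tool_pos']),2*np.arctan2(s['eef_rot'][1],s['eef_rot'][0])-np.pi/2-YAW)
n="scene";p,d=eyes.snapshot(n);c=eyes.calibration(n);np.savez("s3.npz",p=p,d=d,**{k:np.array(v) for k,v in c.items()})
n="side";p,d=eyes.snapshot(n);c=eyes.calibration(n);np.savez("s3b.npz",p=p,d=d,**{k:np.array(v) for k,v in c.items()})
for n in("s3","s3b"):
    c=load(n);W=cloud(c);F=(W[...,:2]-O)@R(YAW);Z=W[...,2]
    m=((c['d']>0)&(abs(Z-.045)<.006)&(F[...,0]>-.26)&(F[...,0]<.06)&(F[...,1]<.0)&(F[...,1]>-.15)).astype(np.uint8)
    k,l,st,ce=cv2.connectedComponentsWithStats(m);i=1+np.argmax(st[1:,4]);print(n,rect(F[l==i]),st[i,4])
c=app([.5153423,-.2047216,.014,.0753983],[.265,-.017,0,-.0102]);c=app(c,[.26,0,0,0]);print(c,inv(c),c[3]-YAW)
E
```

```text
[ 0.49430787 -0.05078614  0.01474046] [ 1.3735067  -6.14176634  5.51872571] [-0.14416315 -0.14434274] -0.002830863446652343
s3 [-1.42200e-01 -8.56000e-02  1.22300e-01  1.55800e-01  8.74069e+01] 558
s3b [-1.40200e-01 -1.22600e-01  3.01000e-02  8.78000e-02  8.06249e+01] 166
[np.float64(0.4934235797505187), np.float64(-0.04858921148726572), 0.014, 0.13948679013323179] [-0.14473337 -0.1420442 ] -1.3209866768226775e-05
```

Request:
send_rows:
  rows: "0.01 0 0 0;0.02 0 0 0;0.03 0 0 0;0.04 0 0 0;0.048 0 0 0;0.054 0 0 0;0.06 0 0 0"

```text
clock: 5.55
tool_pos: [0.4915, -0.0333, 0.0144]
eef_rot: [0.657, 0.754, -0.001, 0.001]
contact_force: [1.3, -7.2, 5.5]
opening: 1.003
finger_force: 3.7
```

Request:
send_rows:
  rows: "0.003 0 0 0;0.006 0 0 0;0.009 0 0 0;0.012 0 0 0;0.015 0 0 0"

```text
clock: 5.97
tool_pos: [0.4908, -0.029, 0.0143]
eef_rot: [0.657, 0.754, -0.001, 0.001]
contact_force: [1.6, -8.3, 6.7]
opening: 1.001
finger_force: 3.7
```

Request:
send_rows:
  rows: "0.003 0 0 0;0.006 0 0 0;0.009 0 0 0;0.012 0 0 0;0.015 0 0 0"

```text
clock: 6.38
tool_pos: [0.4907, -0.0283, 0.0144]
eef_rot: [0.658, 0.753, -0.002, 0.003]
contact_force: [3.2, -17.8, 2.9]
opening: 0.999
finger_force: 9.0
```

Request:
send_rows:
  rows: "0.003 0 0 0;0.006 0 0 0;0.009 0 0 0;0.012 0 0 0;0.015 0 0 0"

```text
clock: 6.8
tool_pos: [0.4906, -0.0283, 0.0145]
eef_rot: [0.659, 0.753, -0.004, 0.005]
contact_force: [5.0, -27.2, 1.7]
opening: 1.0
finger_force: 14.0
```

The manual has come up against the fence, stopping firmly at 27 N. Next I'll back off, turn the gripper 90° and go behind the near end.

Request:
send_rows:
  rows: "-0.08 0 0 0;-0.15 0 0 0;-0.15 0 -0.13 0;-0.15 0 -0.26 -0.018;-0.15 0 -0.35 -0.036;-0.1 -0.07 -0.35 -0.054;-0.03 -0.14 -0.35 -0.072;0.04 -0.21 -0.35 -0.09;0.11 -0.28 -0.35 -0.108;0.175 -0.35 -0.35 -0.126"
  jaw: 0

```text
clock: 7.63
tool_pos: [0.3762, 0.0215, 0.119]
eef_rot: [0.312, 0.95, 0.001, -0.0]
contact_force: [0.7, 0.6, -0.5]
opening: 0.502
finger_force: 0.0
```

Request:
send_rows:
  rows: "0 0 0 -0.018;0 0 0 -0.036;0 0 0 -0.054;0 0 0 -0.072;0 0 0 -0.09;0 0 0 -0.108;0 0 0 -0.124;0 0 0 -0.124;0 0 0 -0.124"

```text
clock: 8.38
tool_pos: [0.3775, 0.0204, 0.1187]
eef_rot: [-0.069, 0.998, 0.0, -0.0]
contact_force: [-0.6, -0.8, 0.7]
opening: 0.505
finger_force: 0.0
```

```bash
python3 - <<'E'
from h import *
from mv import *
from plant import sensors,eyes
s=sensors.get_state();print(s['tool_pos'],s['q'].round(2),s['contact_force'],inv(s['tool_pos']),2*np.arctan2(s['eef_rot'][1],s['eef_rot'][0])-np.pi/2-YAW,s['opening'])
n="wrist";c=eyes.calibration(n);p,d=eyes.snapshot(n);np.savez("w4.npz",p=p,d=d,**{k:np.array(v) for k,v in c.items()});cv2.imwrite("pics/w4.png",p[:,:,::-1])
c=load("w4");W=cloud(c);F=(W[...,:2]-O)@R(YAW);Z=W[...,2]
m=((c['d']>0)&(abs(Z-.045)<.006)&(F[...,0]>-.26)&(F[...,0]<.06)&(F[...,1]<.02)&(F[...,1]>-.15)).astype(np.uint8)
k,l,st,ce=cv2.connectedComponentsWithStats(m);i=1+np.argmax(st[1:,4]);print(rect(F[l==i]),st[i,4])
E
```

```text
[0.37750806 0.02043144 0.11872832] [-0.05  0.67 -0.2   2.39  0.94  0.15  0.56] [-0.61755534 -0.79125278  0.70004998] [-0.24992567 -0.05757621] 1.5688285678335228 0.5046044227519325
[-1.4080e-01 -5.4400e-02  1.1030e-01  3.6200e-02  8.9751e+01] 4427
```

View pics/w4.png

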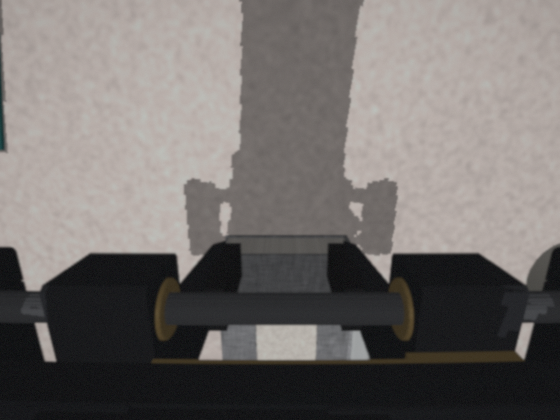

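The wrist view shows the near end of the manual, with its face at rows 237–252 and columns 225–350, lying between the finger outlines. I'll locate its edge.

```bash
python3 - <<'E'
from h import *
from mv import *
c=load("w4")
W=cloud(c);F=(W[...,:2]-O)@R(YAW)
for v in(225,232,238,243,248,252,256,262,275,290,340): print(v,F[v,285].round(4),W[v,285,2].round(4))
print((plane([[285,252],[285,237]],c,.045)[:,:2]-O)@R(YAW),(plane([[285,237]],c,0)[:,:2]-O)@R(YAW))
E
```

```text
225 [-0.23  -0.055] 0.0008
232 [-0.2234 -0.0551] 0.001
238 [-0.2184 -0.0551] 0.0032
243 [-0.218  -0.0551] 0.0143
248 [-0.2188 -0.0552] 0.0275
252 [-0.2188 -0.0552] 0.0355
256 [-0.2198 -0.0553] 0.0455
262 [-0.2144 -0.0553] 0.0449
275 [-0.2034 -0.0553] 0.045
290 [-0.1902 -0.0553] 0.045
340 [-0.1438 -0.0554] 0.046
[[-0.22287878 -0.05525293]
 [-0.23513767 -0.05522881]] [[-0.21815784 -0.05505942]]
```

Request:
send_rows:
  rows: "-0.035 0 0.05 0;-0.035 0 0.12 0;-0.035 0 0.19 0;-0.035 0 0.26 0;-0.035 0 0.33 0;-0.035 0 0.33 0;-0.035 0 0.33 0"

```text
clock: 9.02
tool_pos: [0.3884, 0.022, 0.0174]
eef_rot: [-0.068, 0.998, 0.001, 0.0]
contact_force: [-0.1, 0.0, -0.2]
opening: 0.502
finger_force: 0.0
```

```bash
python3 - <<'E'
from mv import *
from plant import sensors
s=sensors.get_state();print(s['tool_pos'],s['q'].round(2),s['contact_force'],inv(s['tool_pos']))
E
```

```text
[0.38840456 0.02197894 0.01741768] [ 0.11  0.96 -0.47  2.39  1.93  0.41 -0.43] [-0.10152723  0.01543566 -0.16777505] [-0.23891984 -0.05755889]
```

Request:
send_rows:
  rows: "-0.015 0 0 0;-0.03 0 0 0;-0.05 0 0 0;-0.075 0 0 0;-0.1 0 0 0;-0.125 0 0 0;-0.15 0 0 0;-0.175 0 0 0;-0.2 0 0 0;-0.22 0 0 0"

```text
clock: 9.85
tool_pos: [0.4535, 0.0308, 0.0214]
eef_rot: [-0.07, 0.998, -0.001, 0.002]
contact_force: [-3.1, -0.8, 0.8]
opening: 0.5
finger_force: 2.1
```

Request:
send_rows:
  rows: "-0.025 0 0 0;-0.05 0 0 0;-0.075 0 0 0;-0.1 0 0 0;-0.125 0 0 0;-0.15 0 0 0;-0.17 0 0 0;-0.185 0 0 0;-0.195 0 0 0;-0.2 0 0 0"

```text
clock: 10.68
tool_pos: [0.5102, 0.0382, 0.0212]
eef_rot: [-0.07, 0.998, -0.001, -0.001]
contact_force: [-7.2, -1.5, 6.8]
opening: 0.498
finger_force: 3.8
```

```bash
python3 - <<'E'
from h import *
from mv import *
from plant import sensors,eyes
s=sensors.get_state();print(s['contact_force'],inv(s['tool_pos']),s['moment'])
for n in("side","scene"):
    c=eyes.calibration(n);p,d=eyes.snapshot(n);np.savez(n+"5.npz",p=p,d=d,**{k:np.array(v) for k,v in c.items()})
    if n=="side":
        a=cv2.resize(p[130:280,200:400],(800,600),interpolation=2);cv2.imwrite("pics/s5.png",a[:,:,::-1])
    c=load(n+"5");W=cloud(c);F=(W[...,:2]-O)@R(YAW);Z=W[...,2]
    m=((c['d']>0)&(abs(Z-.045)<.005)&(F[...,0]>-.2)&(F[...,0]<.075)&(F[...,1]<.02)&(F[...,1]>-.13)).astype(np.uint8)
    k,l,st,ce=cv2.connectedComponentsWithStats(m);i=1+np.argmax(st[1:,4]);print(rect(F[l==i]),st[i,4])
E
```

```text
[-7.1775504  -1.50473974  6.76185864] [-0.11605474 -0.05845203] [-0.11863004  1.37376017  0.02007665]
[-0.0415 -0.0569  0.1729  0.1145  1.1485] 850
[-0.0362 -0.0607  0.1754  0.1135  0.7947] 1114
```

View pics/s5.png

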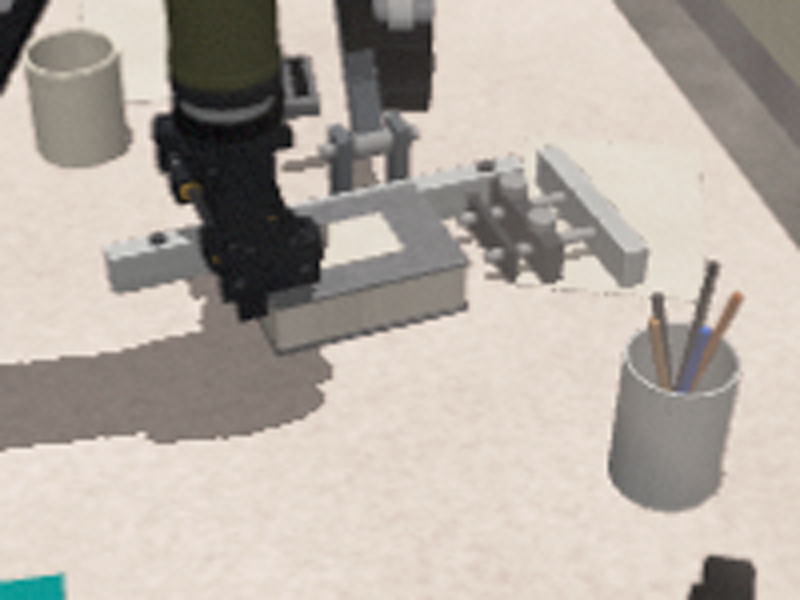

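The manual (370,260) lies along the fence, about 2 cm short of the stud tips at (465,215) and the shoe at (490,230). Sliding takes about 7 N. I'll slow down.

Request:
send_rows:
  rows: "-0.008 0 0 0;-0.016 0 0 0;-0.024 0 0 0;-0.03 0 0 0;-0.036 0 0 0;-0.042 0 0 0;-0.046 0 0 0;-0.05 0 0 0"

```text
clock: 11.45
tool_pos: [0.5244, 0.0402, 0.0211]
eef_rot: [-0.07, 0.998, -0.002, -0.001]
contact_force: [-8.5, -1.1, 6.1]
opening: 0.502
finger_force: 3.8
```

Request:
send_rows:
  rows: "-0.002 0 0 0;-0.004 0 0 0;-0.006 0 0 0;-0.008 0 0 0;-0.01 0 0 0"

```text
clock: 11.87
tool_pos: [0.5273, 0.0406, 0.0211]
eef_rot: [-0.07, 0.998, -0.002, -0.001]
contact_force: [-6.9, -0.7, 6.1]
opening: 0.502
finger_force: 3.7
```

Request:
send_rows:
  rows: "-0.002 0 0 0;-0.004 0 0 0;-0.006 0 0 0;-0.008 0 0 0;-0.008 0 0 0"

```text
clock: 12.28
tool_pos: [0.5299, 0.041, 0.0211]
eef_rot: [-0.07, 0.998, -0.002, -0.001]
contact_force: [-6.8, -1.6, 4.8]
opening: 0.497
finger_force: 3.5
```

Request:
send_rows:
  rows: "-0.002 0 0 0;-0.004 0 0 0;-0.006 0 0 0;-0.006 0 0 0"

```text
clock: 12.62
tool_pos: [0.5317, 0.0413, 0.0211]
eef_rot: [-0.07, 0.998, -0.002, -0.001]
contact_force: [-6.7, -0.5, 5.6]
opening: 0.503
finger_force: 3.5
```

Request:
send_rows:
  rows: "-0.002 0 0 0;-0.004 0 0 0;-0.006 0 0 0;-0.006 0 0 0"

```text
clock: 12.95
tool_pos: [0.5335, 0.0415, 0.0211]
eef_rot: [-0.07, 0.998, -0.002, -0.001]
contact_force: [-6.7, -0.6, 5.2]
opening: 0.497
finger_force: 3.5
```

Request:
send_rows:
  rows: "-0.002 0 0 0;-0.004 0 0 0;-0.006 0 0 0;-0.006 0 0 0"

```text
clock: 13.28
tool_pos: [0.5352, 0.0418, 0.0211]
eef_rot: [-0.07, 0.998, -0.002, -0.001]
contact_force: [-7.0, -1.1, 5.5]
opening: 0.502
finger_force: 3.4
```

Request:
send_rows:
  rows: "-0.002 0 0 0;-0.004 0 0 0;-0.006 0 0 0;-0.006 0 0 0"

```text
clock: 13.62
tool_pos: [0.537, 0.0421, 0.0211]
eef_rot: [-0.07, 0.998, -0.002, -0.001]
contact_force: [-6.7, -1.5, 5.2]
opening: 0.5
finger_force: 3.4
```

Request:
send_rows:
  rows: "-0.002 0 0 0;-0.004 0 0 0;-0.006 0 0 0;-0.006 0 0 0"

```text
clock: 13.95
tool_pos: [0.5389, 0.0423, 0.0211]
eef_rot: [-0.07, 0.998, -0.002, -0.001]
contact_force: [-7.3, -1.3, 5.4]
opening: 0.501
finger_force: 3.4
```

Request:
send_rows:
  rows: "-0.002 0 0 0;-0.004 0 0 0;-0.006 0 0 0;-0.006 0 0 0"

```text
clock: 14.28
tool_pos: [0.5407, 0.0426, 0.0211]
eef_rot: [-0.07, 0.998, -0.002, -0.001]
contact_force: [-7.4, -0.6, 5.4]
opening: 0.496
finger_force: 3.4
```

Request:
send_rows:
  rows: "-0.002 0 0 0;-0.004 0 0 0;-0.006 0 0 0;-0.006 0 0 0"

```text
clock: 14.62
tool_pos: [0.5424, 0.0429, 0.0211]
eef_rot: [-0.07, 0.998, -0.002, -0.001]
contact_force: [-6.7, -1.1, 5.3]
opening: 0.499
finger_force: 3.4
```

Request:
send_rows:
  rows: "-0.002 0 0 0;-0.004 0 0 0;-0.006 0 0 0;-0.006 0 0 0"

```text
clock: 14.95
tool_pos: [0.5442, 0.0432, 0.0211]
eef_rot: [-0.07, 0.998, -0.002, -0.001]
contact_force: [-6.3, -1.0, 5.4]
opening: 0.505
finger_force: 3.4
```

Request:
send_rows:
  rows: "-0.002 0 0 0;-0.004 0 0 0;-0.006 0 0 0;-0.006 0 0 0"

```text
clock: 15.28
tool_pos: [0.546, 0.0434, 0.0211]
eef_rot: [-0.07, 0.998, -0.002, -0.001]
contact_force: [-7.4, -0.4, 5.4]
opening: 0.497
finger_force: 3.4
```

Request:
send_rows:
  rows: "-0.002 0 0 0;-0.004 0 0 0;-0.006 0 0 0;-0.006 0 0 0"

```text
clock: 15.62
tool_pos: [0.5478, 0.0436, 0.0211]
eef_rot: [-0.07, 0.998, -0.002, -0.001]
contact_force: [-7.2, -2.1, 5.3]
opening: 0.498
finger_force: 3.4
```

Request:
send_rows:
  rows: "-0.002 0 0 0;-0.004 0 0 0;-0.005 0 0 0;-0.005 0 0 0"

```text
clock: 15.95
tool_pos: [0.5485, 0.0437, 0.0211]
eef_rot: [-0.07, 0.998, -0.002, -0.002]
contact_force: [-7.7, -1.2, 6.4]
opening: 0.5
finger_force: 4.2
```

Contact: it advanced only 0.7 mm of the 1.5 mm commanded, and the finger force rose.

Request:
send_rows:
  rows: "-0.002 0 0 0;-0.003 0 0 0;-0.003 0 0 0;-0.003 0 0 0"

```text
clock: 16.28
tool_pos: [0.5484, 0.0437, 0.0211]
eef_rot: [-0.07, 0.998, -0.002, -0.003]
contact_force: [-10.8, -1.2, 9.0]
opening: 0.5
finger_force: 5.1
```

Request:
send_rows:
  rows: "-0.002 0 0 0;-0.002 0 0 0;-0.002 0 0 0;-0.002 0 0 0"

```text
clock: 16.62
tool_pos: [0.5484, 0.0437, 0.021]
eef_rot: [-0.07, 0.998, -0.002, -0.003]
contact_force: [-11.2, -1.7, 9.7]
opening: 0.499
finger_force: 5.7
```

```bash
python3 - <<'E'
from h import *
from mv import *
from plant import sensors,eyes
s=sensors.get_state();print(s['contact_force'],s['finger_force'],inv(s['tool_pos']),s['q'].round(2))
n="side";c=eyes.calibration(n);p,d=eyes.snapshot(n);np.savez("s6.npz",p=p,d=d,**{k:np.array(v) for k,v in c.items()})
for n in("side","s6"):
    c=load(n);W=cloud(c);F=(W[...,:2]-O)@R(YAW);Z=W[...,2]
    q=(c['d']>0)&(F[...,0]>.088)&(F[...,0]<.14)&(F[...,1]>-.11)&(F[...,1]<-.01)&(Z>.03)&(Z<.055); print(n,q.sum(),F[q].mean(0))
    m=((c['d']>0)&(abs(Z-.045)<.005)&(F[...,0]>-.2)&(F[...,0]<.09)&(F[...,1]<.02)&(F[...,1]>-.13)).astype(np.uint8)
    k,l,st,ce=cv2.connectedComponentsWithStats(m);i=1+np.argmax(st[1:,4]);print(rect(F[l==i]),st[i,4])
E
```

```text
[-11.17458952  -1.70886014   9.7022654 ] 5.7369668036699295 [-0.07743743 -0.05828787] [ 0.12  0.98 -0.49  1.91  0.94  0.51  0.67]
side 171 [ 0.11117347 -0.06447968]
[-5.400000e-03  1.930000e-02  3.100000e-03  0.000000e+00  1.608634e+02] 2
s6 159 [ 0.11248526 -0.06487458]
[-2.40000e-03 -5.50000e-02  1.15800e-01  1.71700e-01  8.98123e+01] 794
```

The manual is seated: its end is at frame x ≈ 0.0816, which agrees with the shoe's seen front. The force rose about 4 N over sliding, and the gauge has not moved visibly. Next I'll back off and go for the clamp pin.

Request:
send_rows:
  rows: "0.03 0 0 0;0.06 0 0 0;0.06 0 -0.1 0;0.06 0 -0.22 0;0.06 0 -0.35 0;0.06 0 -0.48 0;0.06 0 -0.61 0;0.06 0 -0.74 0;0.06 0 -0.87 0;0.06 0 -0.96 0"

```text
clock: 17.5
tool_pos: [0.536, 0.044, 0.3128]
eef_rot: [-0.07, 0.998, 0.001, 0.004]
contact_force: [0.7, 0.6, -0.7]
opening: 0.503
finger_force: 0.0
```

```bash
python3 - <<'E'
from h import *
from mv import *
from plant import sensors,eyes
s=sensors.get_state();print(s['contact_force'],s['finger_force'],inv(s['tool_pos']),s['tool_pos'],s['q'].round(2),s['opening'])
for n in("side","scene","wrist"):
    c=eyes.calibration(n);p,d=eyes.snapshot(n);np.savez("t_"+n+".npz",p=p,d=d,**{k:np.array(v) for k,v in c.items()});c=load("t_"+n)
    W=cloud(c);F=np.dstack([(W[...,:2]-O)@R(YAW),W[...,2]]);Z=W[...,2]
    m=((c['d']>0)&(abs(Z-.045)<.004)&(F[...,0]>-.2)&(F[...,0]<.09)&(F[...,1]<.02)&(F[...,1]>-.13)).astype(np.uint8)
    k,l,st,ce=cv2.connectedComponentsWithStats(m)
    if k>1: i=1+np.argmax(st[1:,4]);print(n,'man',rect(F[l==i]),st[i,4])
    q=(c['d']>0)&(F[...,0]>-.05)&(F[...,0]<.0)&(F[...,1]>.06)&(F[...,1]<.16)&(Z>.2)&(Z<.3)
    P=F[q]
    if len(P)>3:
        v=(P-(R(-YAW)@(c['world_from_camera'][:2,3]-O)).tolist().__add__([c['world_from_camera'][2,3]]));v/=np.linalg.norm(v,axis=1)[:,None]
        print(n,'pin surf',len(P),P.mean(0),'centre~',(P+.0072*v).mean(0), 'x',P[:,0].min(),P[:,0].max())
E
```

```text
[ 0.66328482  0.63796718 -0.71194693] 0.0 [-0.08973769 -0.05628238] [0.53596    0.04398652 0.31280752] [ 0.34  0.58 -0.84  1.72  0.49  1.06  1.04] 0.5025481276045184
side man [ 0.0082 -0.0561  0.1522  0.1143  0.1628] 1150
side pin surf 31 [-0.00850217  0.10290317  0.25812756] centre~ [-0.00642115  0.10917479  0.25526845] x -0.015535304330197492 -0.0013775443137712781
scene man [ 1.15000e-02 -6.04000e-02  1.13100e-01  1.54100e-01  8.99014e+01] 1019
scene pin surf 71 [-0.019715    0.10311806  0.25905133] centre~ [-0.02389364  0.10702953  0.25468363] x -0.042265500580143264 -0.0015920885441883526
wrist man [ 0.0074 -0.0557  0.151   0.1104  0.1699] 7506
```

Request:
send_rows:
  rows: "-0.03 0.08 0 0;-0.06 0.16 0 0;-0.09 0.25 0 0;-0.13 0.34 0 0;-0.17 0.43 0 0;-0.2 0.5 0 0;-0.22 0.555 0 0;-0.22 0.555 0 0;-0.22 0.555 0 0;-0.22 0.555 0 0"
  jaw: -1

```text
clock: 18.48
tool_pos: [0.5769, 0.2149, 0.3069]
eef_rot: [-0.07, 0.998, -0.001, -0.0]
contact_force: [0.1, 0.4, -0.8]
opening: 1.002
finger_force: 0.0
```

```bash
python3 - <<'E'
from h import *
from mv import *
from plant import sensors,eyes
s=sensors.get_state();print(s['contact_force'],inv(s['tool_pos']),s['tool_pos'],s['q'].round(2),s['opening'],2*np.arctan2(s['eef_rot'][1],s['eef_rot'][0])-np.pi/2-YAW)
n="wrist";c=eyes.calibration(n);p,d=eyes.snapshot(n);np.savez("w7.npz",p=p,d=d,**{k:np.array(v) for k,v in c.items()});cv2.imwrite("pics/w7.png",p[:,:,::-1])
E
```

```text
[ 0.09291595  0.43447624 -0.80463715] [-0.02546738  0.10723431] [0.5768693  0.21485141 0.30687418] [-0.02  0.7  -0.79  1.49  0.52  1.18  0.82] 1.00216321015713 1.570455696796261
```

View pics/w7.png

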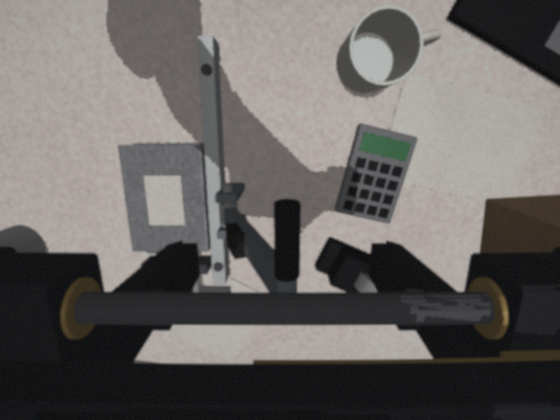

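The pin (287,240) is centred between the open fingers. The manual (163,200) lies along the fence. I'll descend and pinch.

Request:
send_rows:
  rows: "0 0 0.05 0;0 0 0.1 0;0 0 0.15 0;0 0 0.2 0;0 0 0.235 0;0 0 0.235 0"

```text
clock: 19.03
tool_pos: [0.5764, 0.2137, 0.2349]
eef_rot: [-0.069, 0.998, -0.002, -0.002]
contact_force: [0.0, -0.5, -0.3]
opening: 0.999
finger_force: 0.0
```

Request:
send_rows:
  rows: "0 0 0 0;0 0 0 0;0 0 0 0;0 0 0 0;0 0 0 0;0 0 0 0;0 0 0 0;0 0 0 0"
  jaw: 1
  force: 12

```text
clock: 19.7
tool_pos: [0.5773, 0.2162, 0.2373]
eef_rot: [-0.07, 0.998, -0.0, 0.0]
contact_force: [0.6, 0.1, -0.0]
opening: 0.422
finger_force: 0.0
```

```bash
python3 - <<'E'
from mv import *
from plant import sensors
s=sensors.get_state();print(s['contact_force'],s['moment'],inv(s['tool_pos']),s['tool_pos'],s['opening']*88,s['finger_force'])
y,z=inv(s['tool_pos'])[1],s['tool_pos'][2]+.019;print('a',np.arctan2(z-.065,.035-y),np.hypot(z-.065,.035-y))
a0=np.arctan2(z-.065,.035-y)
for a in np.linspace(a0,-.01,31)[1:]:
    print(round(a,3),round((-.205*np.cos(a)+.205*np.cos(a0))/.3,3),round(-(.205*np.sin(a)-.205*np.sin(a0))/.3,3),end='; ')
E
```

```text
[ 0.57529596  0.06306435 -0.02562761] [ 0.11026448 -0.05969906  0.01060411] [-0.02489435  0.10849717] [0.57726117 0.21618168 0.23727922] 37.11995265181427 0.0
a 1.9376433139202025 0.20491357758308928
1.873 -0.042 -0.015; 1.808 -0.085 -0.026; 1.743 -0.128 -0.035; 1.678 -0.172 -0.042; 1.613 -0.216 -0.045; 1.548 -0.261 -0.045; 1.483 -0.305 -0.043; 1.418 -0.349 -0.038; 1.353 -0.393 -0.029; 1.288 -0.435 -0.018; 1.224 -0.478 -0.005; 1.159 -0.519 0.012; 1.094 -0.559 0.031; 1.029 -0.598 0.052; 0.964 -0.635 0.077; 0.899 -0.67 0.103; 0.834 -0.704 0.132; 0.769 -0.736 0.163; 0.704 -0.766 0.195; 0.639 -0.794 0.23; 0.574 -0.819 0.267; 0.509 -0.842 0.305; 0.444 -0.862 0.344; 0.38 -0.88 0.385; 0.315 -0.895 0.426; 0.25 -0.907 0.469; 0.185 -0.917 0.512; 0.12 -0.924 0.556; 0.055 -0.927 0.6; -0.01 -0.928 0.645;
```

Still closing, so I'll wait for it.

Request:
send_rows:
  rows: "0 0 0 0;0 0 0 0;0 0 0 0;0 0 0 0;0 0 0 0;0 0 0 0;0 0 0 0"

```text
clock: 20.28
tool_pos: [0.5772, 0.2163, 0.2372]
eef_rot: [-0.07, 0.998, 0.0, 0.0]
contact_force: [-0.3, 1.2, 0.4]
opening: 0.197
finger_force: 11.9
```

Request:
send_rows:
  rows: "0 -0.042 -0.015 0;0 -0.085 -0.026 0;0 -0.128 -0.035 0;0 -0.172 -0.042 0;0 -0.216 -0.045 0;0 -0.261 -0.045 0;0 -0.305 -0.043 0;0 -0.349 -0.038 0;0 -0.393 -0.029 0;0 -0.435 -0.018 0"

```text
clock: 21.12
tool_pos: [0.5951, 0.0855, 0.2422]
eef_rot: [-0.07, 0.998, -0.0, -0.0]
contact_force: [-1.3, 2.8, -4.1]
opening: 0.195
finger_force: 12.1
```

Request:
send_rows:
  rows: "0 -0.043 0.013 0;0 -0.084 0.03 0;0 -0.124 0.049 0;0 -0.163 0.07 0;0 -0.2 0.095 0;0 -0.235 0.121 0;0 -0.269 0.15 0;0 -0.301 0.181 0;0 -0.331 0.213 0;0 -0.359 0.248 0"

```text
clock: 21.95
tool_pos: [0.6103, -0.0202, 0.1672]
eef_rot: [-0.07, 0.998, 0.0, -0.0]
contact_force: [-3.1, 4.5, -1.7]
opening: 0.189
finger_force: 12.1
```

```bash
python3 - <<'E'
from mv import *
from plant import sensors
s=sensors.get_state();print(s['contact_force'],s['moment'],inv(s['tool_pos']),s['tool_pos'],s['opening']*88,s['finger_force'])
y,z=inv(s['tool_pos'])[1],s['tool_pos'][2]+.019;print('a',np.arctan2(z-.065,.035-y),np.hypot(z-.065,.035-y))
E
```

```text
[-3.05030279  4.46468095 -1.6873745 ] [ 1.20137627  0.46877566 -0.05980016] [-0.0250864  -0.13020594] [ 0.61026217 -0.02022929  0.16718129] 16.645368960501703 12.059817910194397
a 0.6328679405194383 0.2048851074451973
```

Request:
send_rows:
  rows: "0 -0.025 0.037 0;0 -0.048 0.075 0;0 -0.068 0.114 0;0 -0.086 0.155 0;0 -0.101 0.196 0;0 -0.113 0.239 0;0 -0.121 0.27 0;0 -0.126 0.3 0;0 -0.13 0.33 0;0 -0.132 0.36 0"

```text
clock: 22.78
tool_pos: [0.6159, -0.0598, 0.0595]
eef_rot: [-0.07, 0.998, -0.001, 0.0]
contact_force: [-2.9, 2.1, -0.4]
opening: 0.173
finger_force: 11.8
```

Request:
send_rows:
  rows: "0 0 0.01 0;0 -0.001 0.02 0;0 -0.001 0.03 0;0 -0.001 0.04 0;0 -0.001 0.048 0;0 -0.001 0.055 0;0 -0.001 0.055 0"

```text
clock: 23.37
tool_pos: [0.616, -0.0607, 0.0434]
eef_rot: [-0.069, 0.998, -0.001, -0.0]
contact_force: [-1.8, -2.4, -1.1]
opening: 0.169
finger_force: 12.0
```

```bash
python3 - <<'E'
from mv import *
from plant import sensors
s=sensors.get_state();print(s['contact_force'],s['moment'],inv(s['tool_pos']),s['tool_pos'],s['opening']*88,s['finger_force'])
y,z=inv(s['tool_pos'])[1],s['tool_pos'][2]+.019;print('a',np.arctan2(z-.065,.035-y),np.hypot(z-.065,.035-y))
E
```

```text
[-1.76881768 -2.35161614 -1.05908815] [-0.27053055  0.226957   -0.00389024] [-0.02502486 -0.17109815] [ 0.6160091  -0.0607157   0.04336741] 14.886687854058087 12.003045938909054
a -0.012772777080245925 0.20611496222350612
```

Request:
send_rows:
  rows: "0 0 0.005 0;0 0 0.01 0;0 0 0.01 0;0 0 0.01 0"

```text
clock: 23.7
tool_pos: [0.616, -0.0607, 0.0405]
eef_rot: [-0.069, 0.998, -0.001, -0.0]
contact_force: [-1.9, -5.0, -1.9]
opening: 0.169
finger_force: 12.0
```

```bash
python3 - <<'E'
from h import *
from mv import *
from plant import sensors,eyes
s=sensors.get_state();print(s['contact_force'],inv(s['tool_pos']),s['tool_pos'])
for n in("side","scene"):
    c=eyes.calibration(n);p,d=eyes.snapshot(n);np.savez("u_"+n+".npz",p=p,d=d,**{k:np.array(v) for k,v in c.items()});c=load("u_"+n)
    W=cloud(c);F=np.dstack([(W[...,:2]-O)@R(YAW),W[...,2]]);q=(c['d']>0)&(abs(F[...,0]-.02)<.008)&(F[...,1]>-.15)&(F[...,1]<-.0)&(F[...,2]>.055)&(F[...,2]<.1)
    if q.sum()>8: k=np.polyfit(F[q][:,1],F[q][:,2],1);print(n,q.sum(),'bar top slope',k[0],'z at y=-.1',np.polyval(k,-.1))
E
```

```text
[-1.94386778 -4.98009    -1.93138761] [-0.0250323 -0.1710849] [ 0.61599988 -0.06070361  0.04050835]
scene 176 bar top slope -0.01791000376405869 z at y=-.1 0.0721933648791225
```

Request:
send_rows:
  rows: "0 0 0 0;0 0 0 0;0 0 0 0;0 0 0 0;0 0 0 0"
  jaw: 0.2

```text
clock: 24.22
tool_pos: [0.6164, -0.0583, 0.0411]
eef_rot: [-0.07, 0.998, 0.0, 0.001]
contact_force: [0.5, 0.6, -0.4]
opening: 0.398
finger_force: 0.0
```

Request:
send_rows:
  rows: "0 0 -0.05 0;0 0 -0.12 0;0 0 -0.22 0;0 0 -0.32 0;0 0 -0.42 0;0.15 0 -0.5 0;0.25 0 -0.5 0;0.35 0 -0.5 0;0.45 0 -0.5 0;0.45 0 -0.5 0"

```text
clock: 25.05
tool_pos: [0.4752, -0.0798, 0.1914]
eef_rot: [-0.07, 0.998, -0.002, -0.004]
contact_force: [-0.5, -0.2, -0.1]
opening: 0.401
finger_force: 0.0
```

```bash
python3 - <<'E'
from h import *
from mv import *
from plant import sensors,eyes
s=sensors.get_state();print(s['clock'],s['contact_force'],inv(s['tool_pos']),s['tool_pos'])
for n in("side","scene","wrist"):
    c=eyes.calibration(n);p,d=eyes.snapshot(n);np.savez("v_"+n+".npz",p=p,d=d,**{k:np.array(v) for k,v in c.items()});c=load("v_"+n)
    if n=="side": cv2.imwrite("pics/v_side.png",cv2.resize(p[130:280,200:400],(800,600),interpolation=2)[:,:,::-1])
    W=cloud(c);F=np.dstack([(W[...,:2]-O)@R(YAW),W[...,2]]);q=(c['d']>0)&(abs(F[...,0]-.02)<.008)&(F[...,1]>-.15)&(F[...,1]<-.0)&(F[...,2]>.064)&(F[...,2]<.1)
    if q.sum()>8: k=np.polyfit(F[q][:,1],F[q][:,2],1);print(n,q.sum(),'bar top slope',k[0],'z at y=-.1',np.polyval(k,-.1))
    q=(c['d']>0)&(abs(F[...,0]+.02)<.02)&(F[...,1]>-.2)&(F[...,1]<-.15)&(F[...,2]>.05)&(F[...,2]<.1)
    if q.sum(): print(' pin top z',np.percentile(F[q][:,2],90),q.sum())
    Z=F[...,2];m=((c['d']>0)&(abs(Z-.045)<.004)&(F[...,0]>-.2)&(F[...,0]<.085)&(F[...,1]<.005)&(F[...,1]>-.13)).astype(np.uint8)
    P=F[m>0];print(' man',rect(P) if len(P) else None,len(P))
    q=(c['d']>0)&(F[...,0]>.095)&(F[...,0]<.14)&(F[...,1]>-.11)&(F[...,1]<-.01)&(Z>.03)&(Z<.055);print(' gauge',F[q].mean(0),q.sum())
E
```

```text
25.05 [-0.45943049 -0.160403   -0.14915684] [-0.16713972 -0.1703899 ] [ 0.47517631 -0.07977511  0.19144896]
side 166 bar top slope 0.00717483729573577 z at y=-.1 0.07155178628489031
 pin top z 0.07140166149565297 91
 man [ 7.40000e-03 -5.72000e-02  1.14500e-01  1.51500e-01  8.97138e+01] 899
 gauge [ 0.11246054 -0.06532041  0.04125697] 162
scene 170 bar top slope 0.011247480383168083 z at y=-.1 0.06925356610960857
 pin top z 0.07137685208647704 65
 man [ 9.9000e-03 -6.0500e-02  1.1240e-01  1.4990e-01  8.9998e+01] 774
 gauge [ 0.12056129 -0.06247247  0.03972691] 210
 pin top z 0.07111448558894705 474
 man [ 0.0059 -0.1004  0.0263  0.0205  0.5645] 290
 gauge [nan nan nan] 0<stdin>:14: RuntimeWarning: Mean of empty slice.
  ret = um.true_divide(
```

View pics/v_side.png

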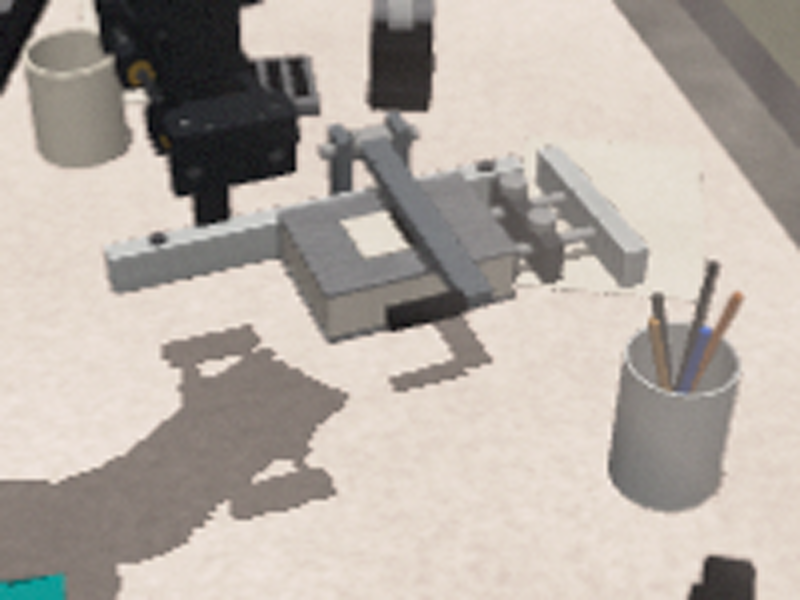

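The bar rests on the manual at about −0.01 rad (pin tip near (425,308)). The manual is flush with the fence and meets the shoe at (515,250), the gauge has not moved, and the robot is clear. I'll hand it in.

```bash
python3 -c "
from plant import finish_job
print(finish_job())"
```

```text
the job is handed in; nothing more can be done
None
```

The job is handed in at about 25 s on the clock. By my own measurements the manual is square in the corner with its end on the shoe, the gauge hasn't moved, and the clamp bar rests on the manual at about −0.01 rad. No verdict came back.

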